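# Slide a heel on its carrier board under the heel press

## Robot

A 7-joint arm with a two-finger parallel gripper is mounted at the origin on the work surface. World frame = base frame: x ahead of the robot, y to its left, z up, the work surface at z = 0. Lengths are in m, angles in rad, forces in N, time in s.
With the tool pointing down it reaches from about 0.425 to 0.925 m from the base axis. Payload 6.8 kg.
Tool frame: the origin (TCP) lies between the finger pads; the fingertips stand 22 mm ahead of it and the grasp point (between the pads) lies 3 mm ahead of it; z points along the fingers, x is the direction in which the jaws open and shut, and the axes are right-handed (so a half turn about z gives the same grasp; the last joint's range is limited). The gripper opens to 88 mm and grips with 3 to 60 N. Pads are 20 mm wide; open, the fingers measure 115 mm over their backs; the gripper's body (75 mm by 178 mm) begins 61 mm behind the grasp point.
Start: joints at [-1.222, 0.477, 0.022, 1.555, -0.011, 1.109, -0.083], TCP at [0.298, 0.606, 0.245] pointing down, gripper open.
Joint ranges: [-2.96, 2.96], [-0.34, 2.1], [-1.41, 1.46], [0.24, 2.44], [-1.37, 4.51], [0.17, 1.92], [-2.96, 2.96]. Speed limits (rad/s): [2.39, 2.39, 3.14, 3.14, 3.14, 3.14, 3.14].

## Interface

Orientations are given as a unit quaternion [w, x, y, z].
In Python, from rig import arm, viewer gives the robot as it stands.
- The arm moves only by the shell command python3 -m inch 'ROWS' [FORCE]. ROWS is JSON, a list of rows, each a list of 3 entries, a list of its own where there are three numbers: the closure in counts, from 0 (fully open) to 255 (shut), then the shift along the tool's x, y, z scaled (see below), then the turn about the tool's z scaled (see below). In form: [[hand, [dx, dy, dz], yaw], ...]. A call has 1 to 10 rows; each row shifts and turns the commanded pose from where the row before left it, along the tool's axes as they then stand; what a row does not reach is not made up. The controller multiplies each number of a shift by 0.03 m and each number of a turn by 4 degrees. A row lasts 1/12 s, in which the tool goes at most 41.7 mm and 7.16 degrees, less where a joint would pass 70% of its speed; a pose out of reach is approached as far as the arm can. A call with a number of a shift or a turn outside -1 to 1 is refused whole. A call with a gripper value outside its range is refused whole. The fingers move at their own pace and stop on an object; FORCE is the grip in N (left out, the last holds). Time passes only in rows, so rows that do not move let the fingers close. It gives the time, the measured TCP pose, the force and the opening at its end, in the units of the state.
- arm.state(): the state, without advancing time (a new reading comes with each control period).
- viewer.get_image(name): name is "scene" or "top" or "wrist"; returns the picture (420x560x3 uint8, red, green, blue); there is no depth.
- viewer.camera_info(name): a dict with "fx", "fy", "cx", "cy" (pixels), "eye" and "orientation" of the camera in the world. Camera axes: x right, y down, z forward; pixel columns grow to the right and rows downward; lengths in m; the calibration is good to about 2 mm. The wrist camera is an equidistant fisheye: a pixel r from the principal point sees the ray r / f radians off the axis. A picture is of the moment at which its call begins: read the wrist's pose just before it. camera_info takes no time and is no camera call; for the wrist camera it gives the pose at the moment of the call.
- arm.hand_in(): hands the job in, once; it reports no verdict.
The state is a dict: "clock": time; "qpos": joint angles; "qd": joint speeds; "effort": joint torques, N m; "eef_pos": TCP position; "eef_rot": TCP orientation; "wrist_force": force on the tool from outside, world axes, zero at the start; "wrist_torque": the same for the moment, N m; "gripper_width": finger opening in m.
Only numpy, scipy, OpenCV 4.12 (cv2) and the standard library are available. Lean on these libraries where they do the work, as an engineer would, in place of code of your own. Each camera call takes 0.05 s, during which the arm holds its last target.

## Task

In the shoe repair shop, load the low heel press: with the fingertips, push the plywood carrier board, with the shoe heel standing on it, along the bench and under the press bridge until the board's leading end is fully home, flat against the stop bar behind the bridge, and the heel stands upright under the round platen. Push the board only: never touch or tip the heel, and do not grip or lift anything. Leave the spare heel, the tin and the hammer where they are, and finish with the hand clear.

Things in the scene. Friction and masses are not known exactly. Their poses are not given: they have to be found in the camera images.
- press: Green heel press bolted to the bench. Origin on the bench below the platen; +x is the way in (roughly world +y, within 0.25 rad), z up. Two posts, x -25 to 25 mm, inner faces at y = +-60, outer +-85, 92 mm tall, carry a crossbar (z 66 to 92). On top a spindle with a T-bar along y (+-59), 127 mm high. The lane floor is the bench, no step; open before x = -25.
- platen (a point): Centre of the underside of the round steel platen (48 mm diameter) under the crossbar, 60 mm above the bench: 7 mm of headroom over the heel on the board.
- stop (a point): Middle of the stop bar's near face, 90 mm past the press's origin along its +x, 11 mm up. Bar across the lane, 22 mm tall, 16 mm thick, square to the lane; straps 12 mm high (inner faces at y = +-63.5 mm in the press's frame) join it to the posts.
- board: Plywood carrier board lying flat on the bench, 180 mm long (x) by 100 mm wide (y) by 15 mm thick, 0.3 to 0.55 kg. Origin at the centre of its underside; +x is the leading end that goes in first. Starts 200 to 250 mm before the platen, up to 40 mm off the lane centre and 0.35 rad askew. A push of a few newtons slides it; it stops when the push stops.
- board_front (a point): Middle of the board's leading end face, 90 mm along +x from the board's origin, 7.5 mm up.
- heel: The heel to be pressed, loose on the middle of the board: shoe heel block, D-shaped, 50 mm long (x) by 46 mm wide (y) by 38 mm tall, round end towards its -x; brown leather stack below, 12 mm of black rubber on top; about 0.11 kg. Origin at the centre of its underside.
- spare_heel: Bystander on the bench past and beside the press: shoe heel block, D-shaped, 50 mm long (x) by 46 mm wide (y) by 38 mm tall, round end towards its -x; brown leather stack below, 12 mm of black rubber on top; about 0.11 kg. Origin at the centre of its underside.
- glue_tin: Bystander: closed metal tin, 62 mm diameter, 62 mm tall, on the bench beside the press. Origin at the centre of its underside.
- hammer: Bystander: hammer 240 mm long lying on the bench past the stop bar. Origin under its middle, handle to its -x.
Things that resemble listed ones, but are neither listed nor needed, are in the scene too. Leave any black or pink look-alike of the press alone. What is shaped like the heel but purple is not meant.

How it is judged:
On the way:
1. the board's leading end has passed under the bridge (x of board_front in the frame of press between 0.03 and 0.085 m and height (world z) of board below 0.005 m), for 0.05 s.
At the end, for the whole second after the job is handed in: The board lies flat on the bench in the press lane with its leading end within 4.5 mm of the stop bar and within 0.06 rad of square; the heel stands upright on it (within 0.06 rad), its centre within 22 mm of the platen's centre; both at rest and released (x of board_front in the frame of press above 0.0855 m and angle between the x axis of board and the x axis of press, either way round below 0.06 rad and y of board in the frame of press between -0.015 and 0.015 m and height (world z) of board below 0.004 m and angle between board's own z axis and vertical below 0.03 rad and horizontal distance between heel and platen below 0.022 m and angle between heel's own z axis and vertical below 0.06 rad and z of heel in the frame of board between 0.012 and 0.018 m and linear speed of each of board, heel below 0.01 m/s); the robot touches nothing.
It fails at once if the heel is touched by the hand (contact force between any of the fingers, the arm and heel above 0.5 N).
It fails at once if the heel is tipped (angle between heel's own z axis and vertical above 0.12 rad).
It fails at once if the heel comes off the board (z of heel in the frame of board above 0.022 m or z of heel in the frame of board below 0.008 m).
It fails at once if the board is lifted or tilted (height (world z) of board above 0.008 m or angle between board's own z axis and vertical above 0.08 rad).
It fails at once if a bystander is disturbed (distance of any of spare_heel, glue_tin, hammer from where it was at the start of the episode above 0.02 m).
It also fails if it takes over 72 s, if anything falls off the work surface, if the arm or the gripper's body presses on something with over 40 N, if the wrist force passes 120 N, or if a joint passes its speed limit or range.

## Working session

There is one attempt and no reset: what is moved stays moved. The work goes in short steps, Python scripts to look and compute and a shell command to move; the robot and the scene stay as the last step left them, time stands still between calls to the robot, and variables do not carry over. Pictures are saved under pics/ and viewed, and the job is handed in when it is done.

```bash
ls; mkdir -p pics
python3 - <<'E'
from rig import arm, viewer
import cv2
s=arm.state(); print(s['clock'],s['eef_pos'],s['eef_rot'],s['gripper_width'])
for n in ['scene','top','wrist']:
    print(n,viewer.camera_info(n))
    im=viewer.get_image(n); cv2.imwrite(f'pics/{n}0.png',im[:,:,::-1])
E
```

```text
pics
0.0 [0.29749375 0.60529659 0.24371705] [ 5.23301696e-04  8.48838217e-01  5.28651963e-01 -7.13259265e-04] 0.08751999615062449
scene {'fx': 447.11909440453337, 'fy': 447.11909440453337, 'cx': 277.217222128725, 'cy': 209.719570757431, 'eye': array([ 0.88584041, -0.54971629,  0.5792228 ]), 'orientation': array([-0.44591155,  0.84973919,  0.25292945, -0.12301579])}
top {'fx': 483.3808433428268, 'fy': 483.3808433428268, 'cx': 279.3592065860345, 'cy': 212.99944631868274, 'eye': array([0.38231031, 0.08114789, 1.0757272 ]), 'orientation': array([ 0.04458006, -0.7040518 ,  0.70722433, -0.04644823])}
wrist {'fx': 325.19226210127806, 'fy': 325.19226210127806, 'cx': 285.12927993486124, 'cy': 211.86651814723206, 'eye': array([0.2358817 , 0.63530067, 0.3828003 ]), 'orientation': array([0.10670279, 0.84212787, 0.52459068, 0.06511368])}
```

View pics/scene0.png

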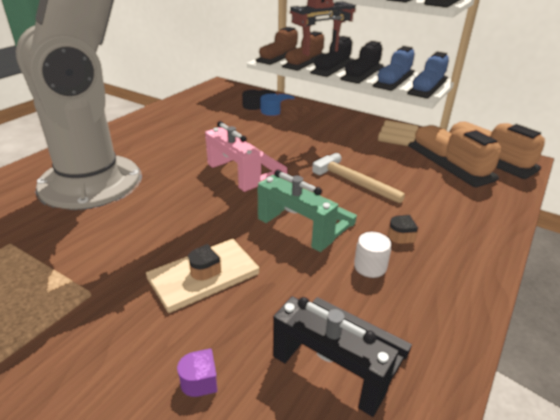

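View pics/top0.png

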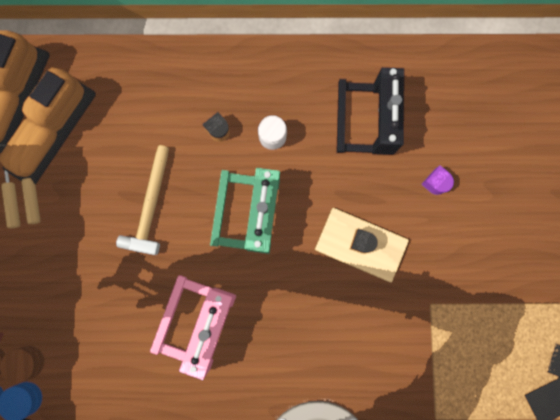

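View pics/wrist0.png

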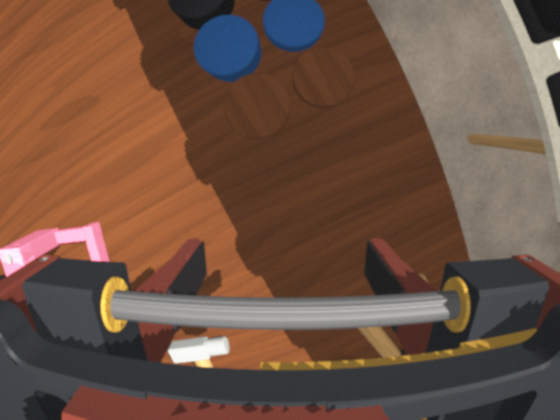

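The top view shows the board near (362,244) px with the heel on it at (365,240). The green press is at (262,207), with its stop bar at (220,210) to the left (+y). The pink press is at (205,335) and the black one at (392,110). The tin is at (272,132), the spare heel at (217,126), the hammer at (150,200) and the purple block at (440,180).

```bash
cat > h.py <<'E'
import numpy as np, cv2
from rig import arm, viewer
from scipy.spatial.transform import Rotation as R
def rot(q): return R.from_quat([q[1],q[2],q[3],q[0]]).as_matrix()
def cast(info,px,z):
    px=np.atleast_2d(np.asarray(px,float)); 
    d=np.c_[(px[:,0]-info['cx'])/info['fx'],(px[:,1]-info['cy'])/info['fy'],np.ones(len(px))]@rot(info['orientation']).T
    e=info['eye']; return e+d*((z-e[2])/d[:,2])[:,None]
def proj(info,P):
    c=(np.atleast_2d(P)-info['eye'])@rot(info['orientation'])
    return np.c_[c[:,0]/c[:,2]*info['fx']+info['cx'],c[:,1]/c[:,2]*info['fy']+info['cy']]
E
python3 - <<'E'
from h import *
im=cv2.imread('pics/top0.png'); hsv=cv2.cvtColor(im,cv2.COLOR_BGR2HSV)
for p in [(340,230),(385,262),(365,238),(220,210),(262,180),(258,245),(300,300)]: print(p,hsv[p[1],p[0]])
big=cv2.resize(im[140:300,190:430],None,fx=3.3,fy=3.3,interpolation=cv2.INTER_CUBIC); cv2.imwrite('pics/topcrop0.png',big)
E
```

```text
(340, 230) [ 22  71 255]
(385, 262) [ 23  67 255]
(365, 238) [10 18 86]
(220, 210) [ 73  98 180]
(262, 180) [ 72  90 124]
(258, 245) [ 53   4 232]
(300, 300) [ 12 154 159]
```

View pics/topcrop0.png

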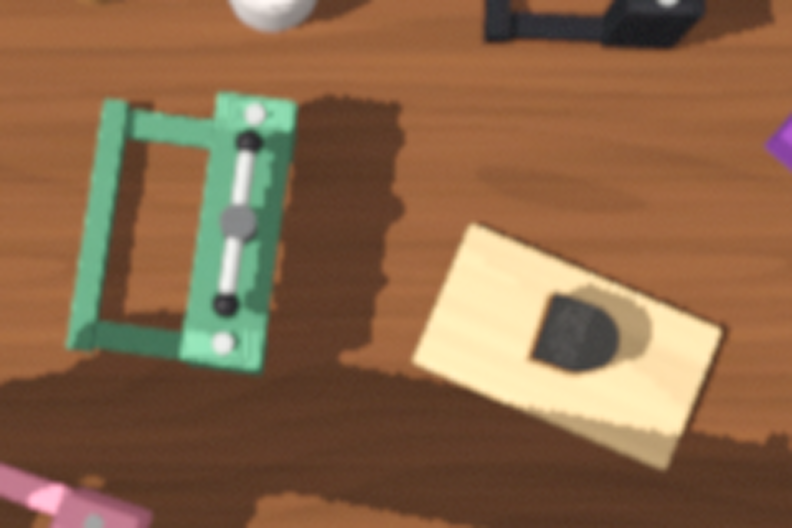

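```bash
cat >> h.py <<'E'
def boardfit(im,info):
    """im BGR top; returns corners(4x3),centre,yaw"""
    hsv=cv2.cvtColor(im,cv2.COLOR_BGR2HSV)
    m=cv2.inRange(hsv,(17,35,110),(32,140,255)); 
    m=cv2.morphologyEx(m,cv2.MORPH_CLOSE,np.ones((3,3)))
    cs,_=cv2.findContours(m,cv2.RETR_EXTERNAL,cv2.CHAIN_APPROX_NONE)
    # window around lane area
    cs=[c for c in cs if cv2.contourArea(c)>500 and c[:,0,0].mean()>170 and c[:,0,1].mean()<300 and c[:,0,1].mean()>130]
    c=max(cs,key=cv2.contourArea)
    W=cast(info,c[:,0,:],0.015)
    r=cv2.minAreaRect(W[:,:2].astype(np.float32)*1000)
    return r,cv2.boxPoints(r),cv2.contourArea(c)
E
python3 - <<'E'
from h import *
im=cv2.imread('pics/top0.png'); info=viewer.camera_info('top')
r,b,a=boardfit(im,info); print(r,a); print(b)
C=lambda pts:np.array(pts)/3.3+[190,140]-0.35
B=cast(info,C([(470,222),(412,361),(667,471),(726,325)]),.015)*1000; print('board hand',B.round(1),B.mean(0).round(1))
S=cast(info,C([(127,103),(92,348),(68,347),(105,100)]),.022)*1000; print('stop',S.round(1), np.linalg.norm(S[0]-S[3]),np.linalg.norm(S[0]-S[1]))
X=cast(info,C([(217,93),(297,102),(262,373),(180,358)]),.092)*1000; print('bar top',X.round(1))
T=cast(info,C([(249,142),(226,304),(238,222)]),.120)*1000; print('T',T.round(1))
hsv=cv2.cvtColor(im,cv2.COLOR_BGR2HSV); 
H=cast(info,C([(573,332)]),.053)*1000; print('heel top approx',H)
E
```

```text
((449.4344482421875, -101.95238494873047), (183.4925079345703, 104.51797485351562), 66.80974578857422) 3781.0
[[ 365.2695    -165.70691  ]
 [ 461.34268   -206.8646   ]
 [ 533.59937    -38.19786  ]
 [ 437.5262       2.9598236]]
board hand [[ 532.8  -38.9   15. ]
 [ 439.7    1.4   15. ]
 [ 366.6 -165.6   15. ]
 [ 462.7 -208.3   15. ]] [ 450.5 -102.9   15. ]
stop [[613.7 191.5  22. ]
 [448.9 213.1  22. ]
 [449.6 228.9  22. ]
 [615.9 206.3  22. ]] 14.986696596019241 166.2923981492021
bar top [[604.5 127.6  92. ]
 [598.6  77.2  92. ]
 [428.6  99.6  92. ]
 [438.  150.1  92. ]]
T [[567.7 106.7 120. ]
 [468.7 120.6 120. ]
 [518.5 113.4 120. ]]
heel top approx [[455.78093948 -99.42682367  53.        ]]
```

```bash
cat >> h.py <<'E'
P0=np.array([.5185,.1133]); PY=np.radians(82.5)
def topress(xy):
    d=np.asarray(xy)-P0; c,s=np.cos(PY),np.sin(PY); return np.array([d[0]*c+d[1]*s,-d[0]*s+d[1]*c])
def fromtool(target,yaw_fwd=None):
    """print shift needed in tool units from present to target xyz, and tool yaw"""
    s=arm.state(); M=rot(s['eef_rot']); d=(np.array(target)-s['eef_pos'])@M
    y=np.degrees(np.arctan2(M[1,0],M[0,0]))
    print('t',round(s['clock'],2),'pos',s['eef_pos'].round(4),'toolx yaw',round(y,2),'w',round(s['gripper_width'],4),'F',np.round(s['wrist_force'],1))
    print('units',(d/.03).round(3), 'turn units', None if yaw_fwd is None else round(-((yaw_fwd-90)-y)/4,3))
E
python3 -m inch '[[81,[0,0,0],1],[81,[0,0,0],1],[81,[0,0,0],1],[81,[0,0,0],1],[81,[0,0,0],1],[81,[0,0,0],1],[81,[0,0,0],1],[81,[0,0,0],1],[81,[0,0,0],1],[81,[0,0,0],1]]'
python3 -m inch '[[81,[0,0,0],1],[81,[0,0,0],1],[81,[0,0,0],1],[81,[0,0,0],1],[81,[0,0,0],1],[81,[0,0,0],1],[81,[0,0,0],1],[81,[0,0,0],1],[81,[0,0,0],1],[81,[0,0,0],1]]'
python3 -m inch '[[81,[0,0,0],1],[81,[0,0,0],0.8],[81,[0,0,0],0]]'
python3 -c "
from h import *
fromtool([.48,.0,.245],66.8)"
```

```text
clock: 0.98
eef_pos: [0.2976, 0.6056, 0.2443]
eef_rot: [0.0, 0.979, 0.205, -0.0]
wrist_force: [-0.4, 0.9, 0.1]
gripper_width: 0.0601
clock: 1.82
eef_pos: [0.2976, 0.6056, 0.2443]
eef_rot: [0.0, 0.99, -0.142, -0.0]
wrist_force: [-0.3, -0.4, -0.4]
gripper_width: 0.0597
clock: 2.07
eef_pos: [0.2974, 0.6057, 0.2442]
eef_rot: [0.0, 0.979, -0.203, -0.0]
wrist_force: [-0.0, -0.1, 0.7]
gripper_width: 0.0603
t 2.07 pos [0.2974 0.6057 0.2442] toolx yaw -23.47 w 0.0603 F [-0.  -0.1  0.7]
units [ 1.3623e+01  1.6095e+01 -1.1000e-02] turn units -0.068
```

```bash
python3 -m inch '[[81,[0.68,0.8,0],0],[81,[0.68,0.8,0],0],[81,[0.68,0.8,0],0],[81,[0.68,0.8,0],0],[81,[0.68,0.8,0],0],[81,[0.68,0.8,0],0],[81,[0.68,0.8,0],0],[81,[0.68,0.8,0],0],[81,[0.68,0.8,0],0],[81,[0.68,0.8,0],0]]'
python3 -m inch '[[81,[0.68,0.8,0],0],[81,[0.68,0.8,0],0],[81,[0.68,0.8,0],0],[81,[0.68,0.8,0],0],[81,[0.68,0.8,0],0],[81,[0.68,0.8,0],0],[81,[0.68,0.8,0],0],[81,[0.68,0.8,0],0],[81,[0.68,0.8,0],0],[81,[0.68,0.8,0],0]]'
python3 -c "
from h import *
fromtool([.399,-.222,.245],66.8)"
```

```text
clock: 2.9
eef_pos: [0.3899, 0.303, 0.2447]
eef_rot: [-0.0, 0.979, -0.201, -0.0]
wrist_force: [0.6, 0.2, -0.1]
gripper_width: 0.06
clock: 3.73
eef_pos: [0.4819, 0.0019, 0.2448]
eef_rot: [-0.0, 0.98, -0.201, 0.0]
wrist_force: [0.3, -0.3, 0.3]
gripper_width: 0.0601
t 3.73 pos [0.4819 0.0019 0.2448] toolx yaw -23.24 w 0.0601 F [ 0.3 -0.3  0.3]
units [ 0.404  7.947 -0.01 ] turn units -0.01
```

```bash
python3 -m inch '[[81,[0.04,0.8,0],0],[81,[0.04,0.8,0],0],[81,[0.04,0.8,0],0],[81,[0.04,0.8,0],0],[81,[0.04,0.8,0],0],[81,[0.04,0.8,0],0],[81,[0.04,0.8,0],0],[81,[0.04,0.8,0],0],[81,[0.04,0.8,0],0],[81,[0.04,0.75,0],0]]'
python3 -m inch '[[81,[0,0,0.8],0],[81,[0,0,0.8],0],[81,[0,0,0.8],0],[81,[0,0,0.8],0],[81,[0,0,0.8],0],[81,[0,0,0.8],0],[81,[0,0,0.8],0],[81,[0,0,0.8],0],[81,[0,0,0],0]]'
python3 - <<'E'
from h import *
fromtool([.399,-.222,.027],66.8)
for n in ['scene','wrist','top']:
    cv2.imwrite(f'pics/{n}1.png',viewer.get_image(n)[:,:,::-1])
E
```

```text
clock: 4.57
eef_pos: [0.3975, -0.2215, 0.2447]
eef_rot: [-0.0, 0.979, -0.202, 0.0]
wrist_force: [-0.4, 0.5, -0.0]
gripper_width: 0.06
clock: 5.32
eef_pos: [0.3961, -0.2193, 0.0496]
eef_rot: [-0.0, 0.979, -0.202, -0.003]
wrist_force: [-0.7, 0.7, 0.7]
gripper_width: 0.06
t 5.32 pos [ 0.3961 -0.2193  0.0496] toolx yaw -23.26 w 0.06 F [-0.7  0.7  0.7]
units [0.129 0.044 0.754] turn units -0.015
```

View pics/scene1.png

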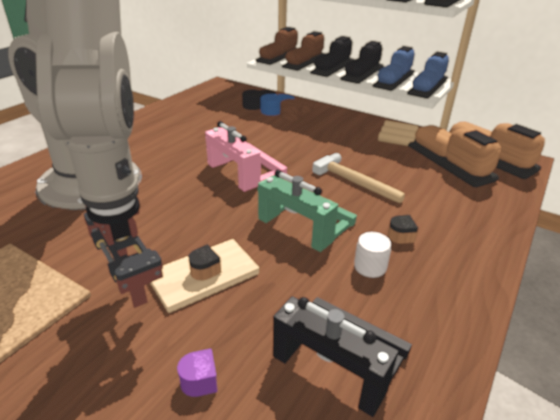

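View pics/wrist1.png

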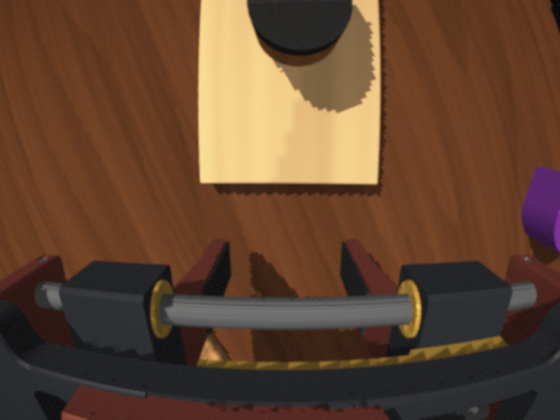

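View pics/top1.png

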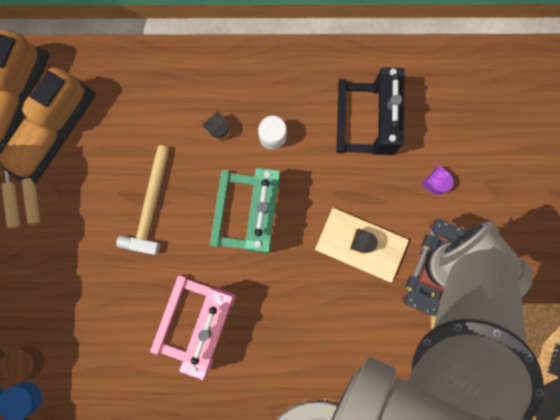

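The wrist view shows the trailing edge square ahead of the two fingers, at row 184 and columns 201–380. The top view of the board is clear of the arm.

```bash
python3 -m inch '[[81,[0.1,0,0.3],0],[81,[0.03,0,0.3],0],[81,[0,0,0.15],0],[81,[0,-0.3,0],0],[81,[0,-0.3,0],0],[81,[0,0,0],0]]'
python3 -m inch '[[81,[0,-0.1,0],0],[81,[0,-0.1,0],0],[81,[0,-0.1,0],0],[81,[0,0,0],0]]'
python3 - <<'E'
from h import *
fromtool([.411,-.194,.027],66.8)
for n in ['wrist','top']:
    cv2.imwrite(f'pics/{n}2.png',viewer.get_image(n)[:,:,::-1])
r,b,a=boardfit(cv2.imread('pics/top2.png'),viewer.camera_info('top')); print(r)
E
```

```text
clock: 5.97
eef_pos: [0.4099, -0.2032, 0.0301]
eef_rot: [-0.001, 0.98, -0.201, -0.0]
wrist_force: [-0.1, 0.3, 0.1]
gripper_width: 0.0597
clock: 6.3
eef_pos: [0.4128, -0.1968, 0.0303]
eef_rot: [0.0, 0.979, -0.202, 0.0]
wrist_force: [-0.6, 0.3, 0.7]
gripper_width: 0.0601
t 6.3 pos [ 0.4128 -0.1968  0.0303] toolx yaw -23.35 w 0.0601 F [-0.6  0.3  0.7]
units [-0.093 -0.061  0.11 ] turn units -0.037
((448.33258056640625, -106.99046325683594), (194.1953887939453, 105.57003021240234), 66.6224136352539)
```

View pics/wrist2.png

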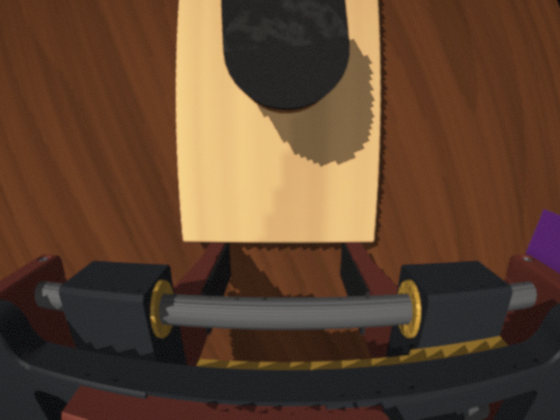

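```bash
sed -i 's/m=cv2.morphologyEx(m,cv2.MORPH_CLOSE,np.ones((3,3)))/m=cv2.morphologyEx(cv2.morphologyEx(m,cv2.MORPH_CLOSE,np.ones((3,3))),cv2.MORPH_OPEN,np.ones((9,9)))/' h.py
python3 -m inch '[[81,[0,0,0.1],0],[81,[0,-0.1,0],0],[81,[0,-0.1,0],0],[81,[0,-0.1,0],0],[81,[0,-0.1,0],0]]'
python3 - <<'E'
from h import *
fromtool([.411,-.194,.027],66.8)
cv2.imwrite('pics/top3.png',viewer.get_image('top')[:,:,::-1])
for i in (2,3):
  r,b,a=boardfit(cv2.imread(f'pics/top{i}.png'),viewer.camera_info('top')); print(r)
E
```

```text
clock: 6.82
eef_pos: [0.4171, -0.186, 0.027]
eef_rot: [0.0, 0.979, -0.203, -0.0]
wrist_force: [-0.5, -1.6, -1.9]
gripper_width: 0.0601
t 6.82 pos [ 0.4171 -0.186   0.027 ] toolx yaw -23.39 w 0.0601 F [-0.5 -1.6 -1.9]
units [-0.079  0.326  0.   ] turn units -0.047
((449.9186706542969, -101.535400390625), (182.91737365722656, 104.118896484375), 66.64167022705078)
((454.054931640625, -91.00221252441406), (182.53224182128906, 104.13864135742188), 66.4940185546875)
```

```bash
python3 -m inch '[[81,[-0.1,-0.15,0],0.43],[81,[-0.1,-0.15,0],0.43],[81,[-0.1,-0.15,0],0.43],[81,[-0.1,-0.15,0],0.43],[81,[-0.1,-0.15,0],0.43]]'
cat > look.py <<'E'
import sys
from h import *
n=sys.argv[1]
fromtool([.411,-.194,.027],66.8)
s=arm.state()
cv2.imwrite(f'pics/top{n}.png',viewer.get_image('top')[:,:,::-1])
r,b,a=boardfit(cv2.imread(f'pics/top{n}.png'),viewer.camera_info('top')); print(r)
c=np.array(r[0])/1000; yaw=r[2] if r[1][0]>r[1][1] else r[2]+90
if yaw>135: yaw-=90
h=np.radians(yaw); f=np.array([np.cos(h),np.sin(h)]); rt=np.array([f[1],-f[0]]); d=c-s['eef_pos'][:2]
print('press xy',(topress(c)*1000).round(1),'heading rel',round(h-PY,3),'tool->centre fwd,right',((d@f)*1000).round(1),((d@rt)*1000).round(1),'r tool',np.hypot(*s['eef_pos'][:2]).round(3))
E
python3 look.py 4
```

```text
clock: 7.28
eef_pos: [0.4138, -0.1592, 0.0272]
eef_rot: [0.0, 0.961, -0.276, -0.0]
wrist_force: [-2.3, -3.1, -0.2]
gripper_width: 0.0595
t 7.28 pos [ 0.4138 -0.1592  0.0272] toolx yaw -32.06 w 0.0595 F [-2.3 -3.1 -0.2]
units [0.537 1.033 0.007] turn units -2.214
((465.2054443359375, -69.26309204101562), (179.5657501220703, 104.07723236083984), 58.02465057373047)
press xy [-188.   29.] heading rel -0.427 tool->centre fwd,right 103.5 -4.0 r tool 0.443
```

```bash
python3 -m inch '[[81,[-0.1,-0.15,0],0.43],[81,[-0.1,-0.15,0],0.43],[81,[-0.1,-0.15,0],0.43],[81,[-0.1,-0.15,0],0.43],[81,[0,-0.15,0],0]]'
python3 look.py 5
python3 -m inch '[[81,[0.1,-0.15,0],-0.43],[81,[0.1,-0.15,0],-0.43],[81,[0.1,-0.15,0],-0.43],[81,[0.1,-0.15,0],-0.43],[81,[0.1,-0.15,0],-0.43],[81,[0.1,-0.15,0],-0.43]]'
python3 look.py 6
```

```text
clock: 7.75
eef_pos: [0.4161, -0.1348, 0.0272]
eef_rot: [0.001, 0.943, -0.333, -0.0]
wrist_force: [-3.3, -4.1, 1.5]
gripper_width: 0.0598
t 7.75 pos [ 0.4161 -0.1348  0.0272] toolx yaw -38.96 w 0.0598 F [-3.3 -4.1  1.5]
units [1.11  1.641 0.01 ] turn units -3.939
((476.2451171875, -102.77940368652344), (272.46405029296875, 172.66983032226562), 60.40855026245117)
press xy [-219.7   13.7] heading rel -0.386 tool->centre fwd,right 57.5 36.5 r tool 0.437
clock: 8.3
eef_pos: [0.4478, -0.1221, 0.0272]
eef_rot: [0.0, 0.969, -0.245, 0.0]
wrist_force: [-2.8, -3.2, 2.0]
gripper_width: 0.0603
t 8.3 pos [ 0.4478 -0.1221  0.0272] toolx yaw -28.38 w 0.0603 F [-2.8 -3.2  2. ]
units [0.059 2.692 0.006] turn units -1.295
((473.822998046875, -82.73878479003906), (297.9684753417969, 171.98789978027344), 83.12052154541016)
press xy [-200.2   18.7] heading rel 0.011 tool->centre fwd,right 42.2 21.1 r tool 0.464
```

View pics/top6.png

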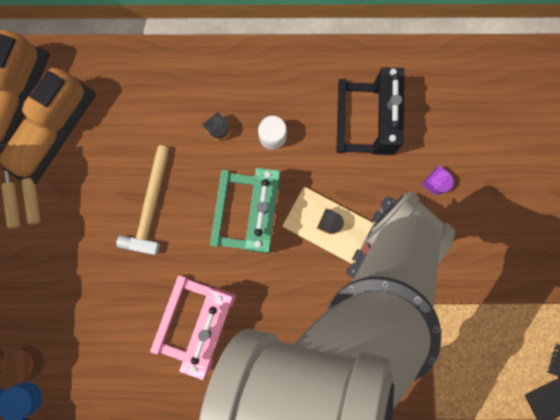

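The top view has the board at (330,225) with its trailing end under the gripper, and the arm's grey skin merged into my mask. I'll tighten the mask and anchor the fit on the leading end.

```bash
cat > look.py <<'E'
import sys
from h import *
n=sys.argv[1]; s=arm.state()
if len(sys.argv)<3: cv2.imwrite(f'pics/top{n}.png',viewer.get_image('top')[:,:,::-1])
im=cv2.imread(f'pics/top{n}.png'); info=viewer.camera_info('top')
hsv=cv2.cvtColor(im,cv2.COLOR_BGR2HSV)
m=cv2.inRange(hsv,(17,50,170),(30,140,255))
# keep what lies ahead of the fingertips
M=rot(s['eef_rot']); f0=-M[:2,1]; rt0=M[:2,0]
yy,xx=np.mgrid[0:420,0:560]; W=cast(info,np.c_[xx.ravel(),yy.ravel()],.015)[:,:2]-s['eef_pos'][:2]
A=(W@f0).reshape(420,560); L=(W@rt0).reshape(420,560)
m[(A<.045)|(A>.22)|(abs(L)>.08)]=0
m=cv2.morphologyEx(m,cv2.MORPH_OPEN,np.ones((3,3)))
c=max(cv2.findContours(m,cv2.RETR_EXTERNAL,cv2.CHAIN_APPROX_NONE)[0],key=cv2.contourArea)
P=cast(info,c[:,0,:],.015)[:,:2]
tb=np.degrees(np.arctan2(f0[1],f0[0]))
r=cv2.minAreaRect((P*1000).astype(np.float32)); yaw=r[2]
while yaw-tb>45: yaw-=90
while yaw-tb<-45: yaw+=90
h=np.radians(yaw); f=np.array([np.cos(h),np.sin(h)]); rt=np.array([f[1],-f[0]])
a=P@f; l=P@rt
front=f*(a.max()-.0015)+rt*(l.max()+l.min())/2; cen=front-.09*f; d=cen-s['eef_pos'][:2]
print('t',round(s['clock'],2),'tool',s['eef_pos'].round(4),'toolfwd rel',round(np.radians(tb)-PY,3),'F',s['wrist_force'].round(1))
print('visible width',round(l.max()-l.min(),4),'centre press mm',(topress(cen)*1000).round(1),'front',(topress(front)*1000).round(1),'heading rel',round(h-PY,3),'tool->centre fwd,right mm',((d@f)*1000).round(1),((d@rt)*1000).round(1))
E
python3 look.py 6 x
```

```text
t 8.35 tool [ 0.449  -0.1213  0.0272] toolfwd rel -0.361 F [-0.7 -2.3  0. ]
visible width 0.1031 centre press mm [-149.3    8.3] front [-65.3 -24.2] heading rel -0.37 tool->centre fwd,right mm 97.0 -5.4
```

```bash
python3 -m inch '[[81,[0.1,-0.1,0],-0.43],[81,[0.1,-0.1,0],-0.43],[81,[0.1,-0.1,0],-0.43],[81,[0.1,-0.1,0],-0.43],[81,[0.1,-0.1,0],-0.43],[81,[0.1,-0.1,0],-0.43]]'
python3 look.py 7
```

```text
clock: 8.85
eef_pos: [0.4716, -0.113, 0.0272]
eef_rot: [0.0, 0.988, -0.157, 0.0]
wrist_force: [-1.2, -3.3, 1.6]
gripper_width: 0.0601
t 8.85 tool [ 0.4716 -0.113   0.0272] toolfwd rel -0.184 F [-1.2 -3.3  1.6]
visible width 0.1032 centre press mm [-133.     3.1] front [-44.5 -13.4] heading rel -0.184 tool->centre fwd,right mm 98.4 -4.2
```

View pics/top7.png

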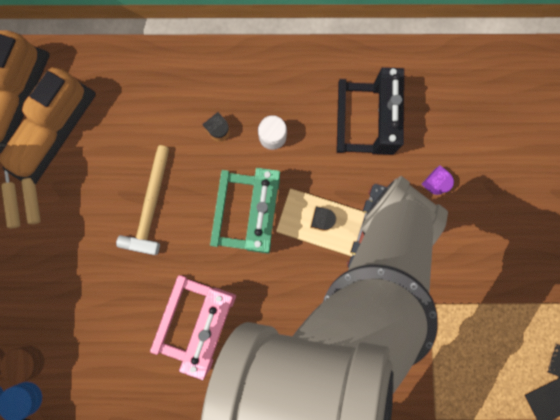

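The board is at (322,222), turning square with its leading end just before the green crossbar. I'll do the remaining 0.18 rad the same way.

```bash
python3 -m inch '[[81,[0.1,-0.1,0],-0.43],[81,[0.1,-0.1,0],-0.43],[81,[0.1,-0.1,0],-0.43],[81,[0.1,-0.1,0],-0.43],[81,[0.1,-0.1,0],-0.43],[81,[0.1,-0.1,0],-0.43]]'
python3 look.py 8
```

```text
clock: 9.4
eef_pos: [0.4934, -0.0998, 0.0272]
eef_rot: [0.0, 0.998, -0.067, 0.0]
wrist_force: [0.4, -4.1, 0.9]
gripper_width: 0.0597
t 9.4 tool [ 0.4934 -0.0998  0.0272] toolfwd rel -0.004 F [ 0.4 -4.1  0.9]
visible width 0.1024 centre press mm [-116.2    0.6] front [-26.2  -0.2] heading rel -0.009 tool->centre fwd,right mm 98.3 -4.4
```

```bash
python3 -m inch '[[81,[0,-0.15,0],0],[81,[0,-0.2,0],0],[81,[0,-0.2,0],0],[81,[0,-0.2,0],0],[81,[0,-0.2,0],0],[81,[0,-0.2,0],0],[81,[0,-0.2,0],0],[81,[0,-0.2,0],0],[81,[0,-0.15,0],0],[81,[0,-0.1,0],0]]'
python3 look.py 9
python3 -c "
from h import *
for n in ['scene','wrist']: cv2.imwrite(f'pics/{n}9.png',viewer.get_image(n)[:,:,::-1])"
```

```text
clock: 10.28
eef_pos: [0.5002, -0.0458, 0.0272]
eef_rot: [0.0, 0.998, -0.069, -0.0]
wrist_force: [-0.7, -5.0, 2.1]
gripper_width: 0.0601
t 10.28 tool [ 0.5002 -0.0458  0.0272] toolfwd rel -0.006 F [-0.7 -5.   2.1]
visible width 0.1022 centre press mm [-116.1    1.3] front [-26.1   0.6] heading rel -0.007 tool->centre fwd,right mm 44.0 -4.2
```

View pics/scene9.png

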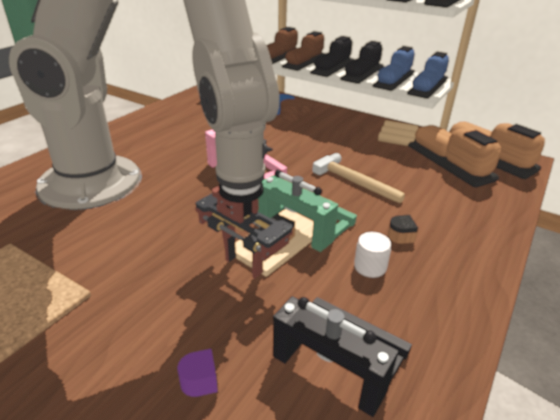

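View pics/wrist9.png

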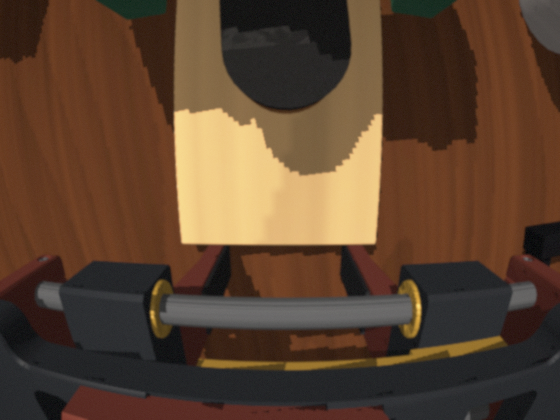

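View pics/top9.png

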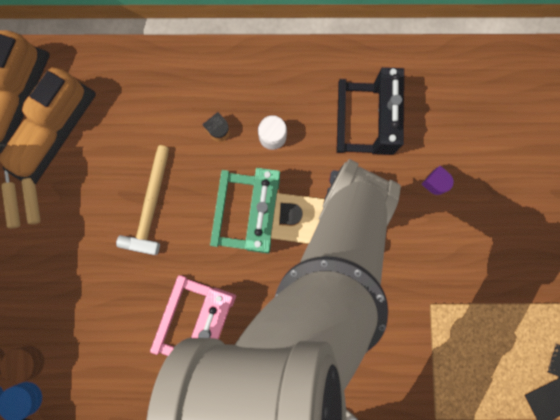

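The wrist view shows the board centred, its trailing edge square at row 243, and the heel's rear still at row 108, the same relation to the fingers as before. The top view shows the leading end hidden under the bridge at about column 275. About 60 mm remain.

```bash
python3 -m inch '[[81,[0,-0.15,0],0],[81,[0,-0.2,0],0],[81,[0,-0.2,0],0],[81,[0,-0.2,0],0],[81,[0,-0.2,0],0],[81,[0,-0.2,0],0],[81,[0,-0.2,0],0],[81,[0,-0.15,0],0],[81,[0,-0.1,0],0]]'
cat > look2.py <<'E'
import sys
from h import *
n=sys.argv[1]; s=arm.state()
print(s['clock'],'tool press',(topress(s['eef_pos'][:2])*1000).round(1),'F',s['wrist_force'].round(1))
for k in sys.argv[2:]: cv2.imwrite(f'pics/{k}{n}.png',viewer.get_image(k)[:,:,::-1])
E
python3 look2.py 10 top wrist
```

```text
clock: 11.18
eef_pos: [0.5065, 0.001, 0.0271]
eef_rot: [0.0, 0.998, -0.069, -0.0]
wrist_force: [-0.7, -6.2, 3.3]
gripper_width: 0.06
11.1833 tool press [-112.9   -2.8] F [-0.7 -6.2  3.3]
```

View pics/top10.png

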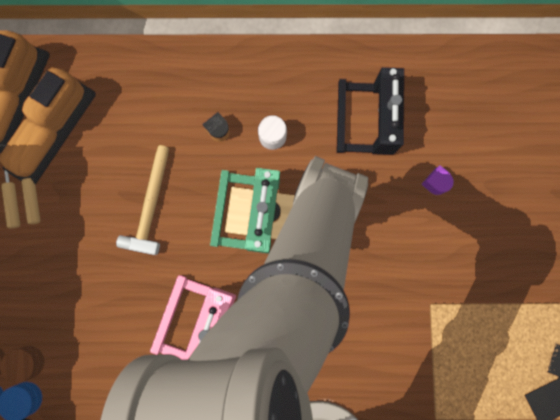

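View pics/wrist10.png

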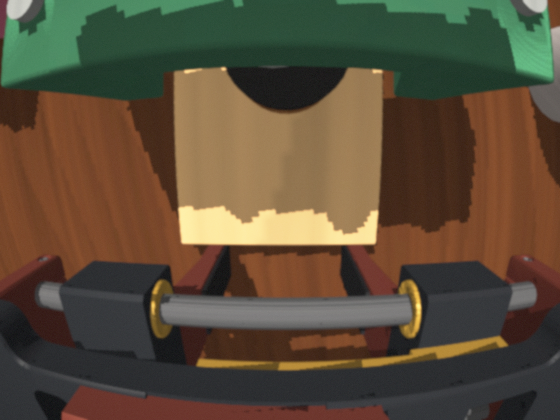

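The front end now shows past the bridge at (228,210), a few pixels short of the stop bar. I'll creep the rest.

```bash
python3 -m inch '[[81,[0,-0.06,0],0],[81,[0,-0.06,0],0],[81,[0,-0.06,0],0],[81,[0,-0.06,0],0]]'
python3 -m inch '[[81,[0,-0.04,0],0],[81,[0,-0.03,0],0]]'
python3 look2.py 11 top
python3 - <<'E'
import cv2
im=cv2.imread('pics/top11.png'); cv2.imwrite('pics/top11c.png',cv2.resize(im[150:270,190:320],None,fx=5,fy=5,interpolation=cv2.INTER_CUBIC))
E
```

```text
clock: 11.62
eef_pos: [0.5075, 0.0075, 0.0271]
eef_rot: [0.0, 0.998, -0.069, -0.0]
wrist_force: [-0.8, -5.7, 4.2]
gripper_width: 0.0597
clock: 11.78
eef_pos: [0.5078, 0.0097, 0.0271]
eef_rot: [0.0, 0.998, -0.069, -0.0]
wrist_force: [-1.3, -6.4, 3.4]
gripper_width: 0.0598
11.7833 tool press [-104.1   -2.9] F [-1.3 -6.4  3.4]
```

View pics/top11c.png

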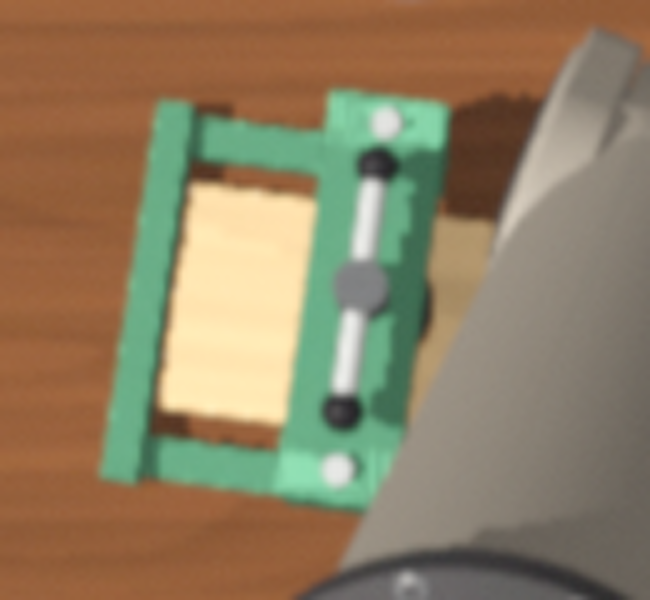

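The gap to the stop bar is almost closed, with the leading edge parallel to the bar. I'll keep creeping until the force rises.

```bash
python3 -m inch '[[81,[0,-0.04,0],0],[81,[0,-0.03,0],0]]' | grep -E 'pos|force'
python3 -m inch '[[81,[0,-0.04,0],0],[81,[0,0,0],0]]'| grep -E 'pos|force'
```

```text
eef_pos: [0.508, 0.0117, 0.0271]
wrist_force: [-0.9, -5.2, 4.0]
eef_pos: [0.5081, 0.0126, 0.0271]
wrist_force: [-0.9, -7.2, 3.4]
```

```bash
for i in 1; do python3 -m inch '[[81,[0,-0.04,0],0],[81,[0,0,0],0]]'| grep -E 'pos|force'; done
python3 -m inch '[[81,[0,-0.04,0],0],[81,[0,0,0],0]]'| grep -E 'pos|force'
python3 look2.py 12 top
python3 - <<'E'
import cv2
im=cv2.imread('pics/top12.png'); cv2.imwrite('pics/top12c.png',cv2.resize(im[150:270,190:320],None,fx=5,fy=5,interpolation=cv2.INTER_CUBIC))
E
```

```text
eef_pos: [0.5081, 0.0127, 0.0271]
wrist_force: [-1.2, -9.9, 3.8]
eef_pos: [0.5081, 0.0128, 0.0271]
wrist_force: [-1.1, -11.7, 3.8]
12.5 tool press [-101.    -2.8] F [ -1.1 -11.7   3.8]
```

View pics/top12c.png

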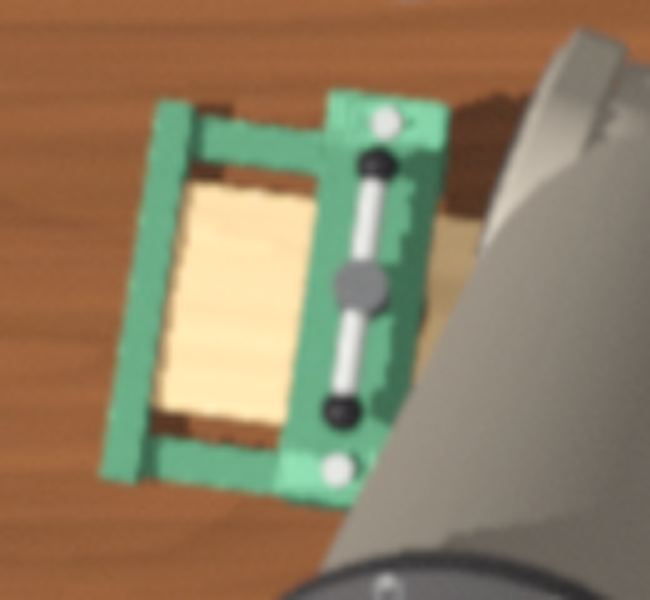

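The tool stopped at −101 mm (as computed for home), the force climbed from 6 to 12 N, and the leading edge lies along the bar. I'll back straight out and up.

```bash
python3 -m inch '[[81,[0,0.1,0],0],[81,[0,0.2,0],0],[81,[0,0.5,0],0],[81,[0,0.8,0],0],[81,[0,0.8,0],0],[81,[0,0.8,0],0],[81,[0,0.8,-0.5],0],[81,[0,0.8,-0.8],0],[81,[0,0.8,-0.8],0],[81,[0,0,0],0]]'
python3 look2.py 13 top wrist scene
python3 - <<'E'
import cv2
for n,(a,b,c,d) in {'top':(150,270,190,330),'scene':(140,300,200,400)}.items():
    im=cv2.imread(f'pics/{n}13.png'); cv2.imwrite(f'pics/{n}13c.png',cv2.resize(im[a:b,c:d],None,fx=3.6,fy=3.6,interpolation=cv2.INTER_CUBIC))
E
```

```text
clock: 13.38
eef_pos: [0.487, -0.1555, 0.0938]
eef_rot: [0.001, 0.997, -0.072, 0.003]
wrist_force: [0.5, -1.5, -0.3]
gripper_width: 0.0598
13.3833 tool press [-270.6   -3.9] F [ 0.5 -1.5 -0.3]
```

View pics/top13c.png

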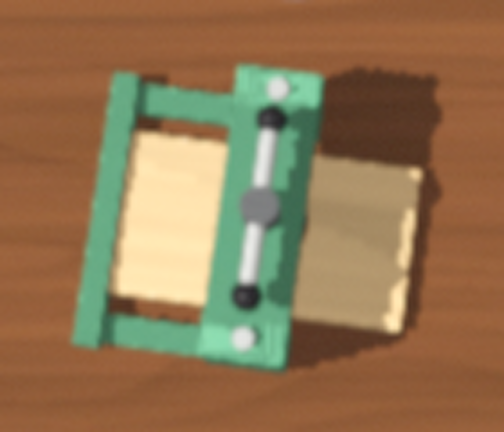

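View pics/wrist13.png

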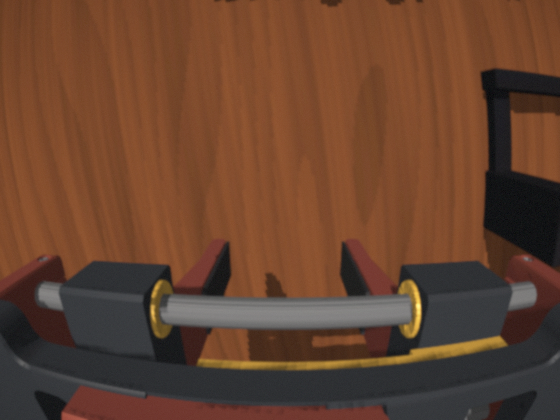

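View pics/scene13c.png

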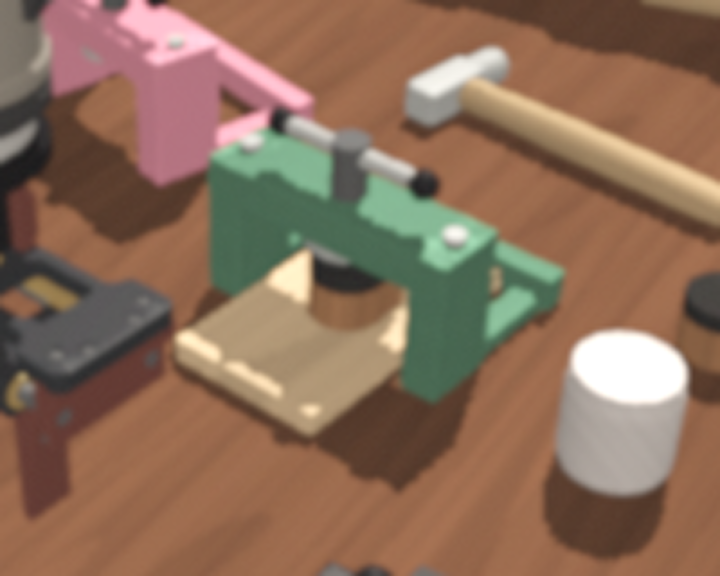

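The board is flush on the stop bar and the heel stands upright under the platen, at scene crop (348,290). A numeric check of the trailing edge and the heel follows.

Run:
```python
from h import *
t=viewer.camera_info('top'); s=viewer.camera_info('scene')
c=np.array([(421,172),(401,333),(140,130),(114,296)])/3.6+[190,150]-.36
B=cast(t,c,.015); print('trail L/R, front L/R press mm',[(topress(p[:2])*1000).round(1) for p in B])
# heel bottom on board, visible ends left/right at z=15mm in scene crop; leather-bottom near point
for p in [(310,312),(348,328),(400,305)]:
    q=cast(s,np.array([p])/3.6+[200,140]-.36,.015)[0]; print('heel base',(topress(q[:2])*1000).round(1))
a=cv2.imread('pics/top0.png').astype(int);b=cv2.imread('pics/top13.png').astype(int)
for n,(x0,x1,y0,y1) in dict(spare=(200,235,108,142),tin=(255,292,112,152),hammer=(112,172,142,258)).items():
    print(n,abs(a[y0:y1,x0:x1]-b[y0:y1,x0:x1]).mean().round(2))
st=arm.state(); print(st['wrist_force'],abs(st['qd']).max())
```

```text
trail L/R, front L/R press mm [array([-90.4, -48.1]), array([-90.1,  52.2]), array([ 85.3, -52.2]), array([86.7, 51.9])]
heel base [-19.7  11.2]
heel base [-17.1 -14.8]
heel base [ 20.5 -24.1]
spare 5.98
tin 7.7
hammer 7.45
[ 0.01040584  0.62133569 -1.02823241] 0.01927313017532423
```

The trailing edge gives front = 89.8 mm, but my hand-picked front points give about 86, close to the 85.5 limit. I'll measure the gap at the bar properly.

Run:
```python
from h import *
t=viewer.camera_info('top'); im=cv2.imread('pics/top13.png')
g=im[:,:,2].astype(np.float32) # red: board bright, green bar dark
hsv=cv2.cvtColor(im,cv2.COLOR_BGR2HSV)
for y in (190,196,202,208,214,220,226,230):
    row=g[y,212:244]; d=np.diff(row); i=int(d.argmax())
    k=slice(max(i-2,0),i+3); e=(np.arange(len(d))[k]*np.clip(d[k],0,None)).sum()/np.clip(d[k],0,None).sum()+212.5
    print(y,'front edge px',round(e,2),'press x @15mm',(topress(cast(t,[(e,y)],.015)[0,:2])*1000).round(1), [tuple(int(v) for v in im[y,x]) for x in range(int(e)-3,int(e)+3)])
for y in (200,210,220,230):
    row=g[y,290:315]; d=-np.diff(row); i=int(d.argmax()); print('trail',y,i+290.5,(topress(cast(t,[(i+290.5,y)],.015)[0,:2])*1000).round(1))
cv2.imwrite('pics/gap13.png',cv2.resize(im[180:240,205:245],None,fx=10,fy=10,interpolation=cv2.INTER_NEAREST))
```

```text
190 front edge px 227.15 press x @15mm [ 87.  -42.3] [(128, 165, 103), (113, 148, 111), (98, 135, 142), (107, 148, 176), (135, 183, 213), (163, 214, 245)]
196 front edge px 226.11 press x @15mm [ 87.4 -28.7] [(132, 170, 106), (120, 158, 115), (104, 141, 145), (109, 152, 179), (138, 187, 217), (170, 222, 253)]
202 front edge px 224.96 press x @15mm [ 88. -15.] [(132, 170, 103), (131, 169, 104), (119, 156, 107), (102, 136, 136), (112, 154, 180), (139, 188, 218)]
208 front edge px 223.81 press x @15mm [88.6 -1.4] [(132, 171, 103), (132, 170, 104), (122, 159, 106), (102, 137, 137), (120, 164, 193), (153, 203, 233)]
214 front edge px 223.05 press x @15mm [88.4 12.1] [(134, 172, 105), (125, 162, 108), (101, 136, 132), (110, 151, 178), (137, 186, 217), (171, 222, 253)]
220 front edge px 222.16 press x @15mm [88.5 25.6] [(132, 171, 104), (122, 159, 103), (94, 129, 122), (104, 146, 170), (134, 182, 212), (165, 217, 248)]
226 front edge px 221.09 press x @15mm [89.  39.1] [(133, 171, 106), (122, 161, 105), (102, 137, 129), (110, 151, 177), (138, 187, 217), (169, 221, 252)]
230 front edge px 221.21 press x @15mm [87.4 47.8] [(125, 163, 103), (106, 139, 103), (93, 126, 135), (104, 144, 170), (131, 180, 209), (166, 217, 246)]
trail 200 306.5 [-90.9 -42.3]
trail 210 305.5 [-91.4 -19.8]
trail 220 303.5 [-89.7   2.9]
trail 230 302.5 [-90.1  25.2]
```

View pics/gap13.png

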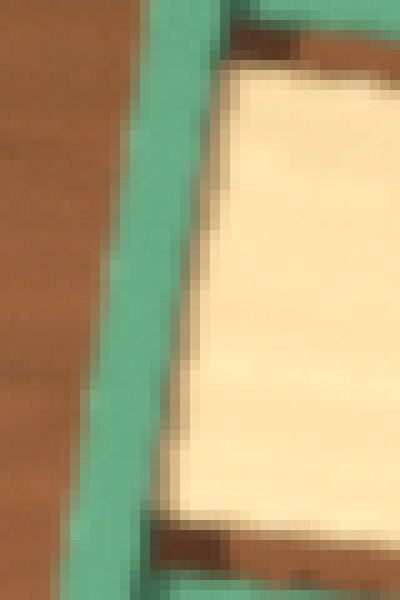

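The subpixel front edge is 87–89 mm and square. The thin dim line at the bar is about one pixel, consistent with its shadow, so it agrees with the force stall. Handing in.

```bash
python3 -m inch '[[81,[0,0,-0.3],0],[81,[0,0,0],0],[81,[0,0,0],0],[81,[0,0,0],0]]'; python3 -c "
from rig import arm
print(arm.hand_in())"
```

```text
clock: 13.87
eef_pos: [0.4858, -0.1497, 0.0988]
eef_rot: [-0.0, 0.998, -0.068, -0.0]
wrist_force: [0.4, -1.0, -0.3]
gripper_width: 0.06
the job is handed in; nothing more can be done
None
```

The board is home against the stop bar with the heel upright under the platen, and I handed the job in at about 13.9 s. I pushed the trailing end with both fingertips, in an S-curve to centre and square the board, then straight under the bridge until it stalled at the stop. Then I backed the hand out and up.

**Last checks**
- **Home:** the push force rose from 6 to 12 N with the tool stalled. The leading edge measured 87–89 mm in the press's frame (limit 85.5), and about 90 mm worked back from the trailing edge.
- **Disagreement:** my first hand-picked front points read 85.3 and 86.7 mm. The later subpixel fit and the force stall both say the board is home.
- **Square and centred:** heading was about 0.01 rad off before the final push, and the edges look parallel to the bar. The board sits about 0–2 mm off the lane centre.
- **Heel:** it looks upright under the platen in the scene view. I did not get a precise numeric centre, because the bridge hides part of it.
- **Bystanders:** the spare heel, tin and hammer look unmoved by eye. My picture-difference check on them was inconclusive, because the readings changed by 6–8 grey levels; I put that down to changed light and shadow but did not confirm it.
- **Hand:** it ended about 170 mm behind the board, with near-zero wrist force.

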